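# Move a row of glaze test tiles to the kiln rack in order

### The arm

A 6-joint arm with a two-finger parallel gripper is mounted at the origin on the work surface. World frame = base frame: x ahead of the robot, y to its left, z up, the work surface at z = 0. Lengths are in m, angles in degrees, forces in N, time in s.
With the tool pointing down it reaches from about 0.3 to 0.75 m from the base axis. Payload 8.5 kg.
Tool frame: the origin (TCP) lies at the very end of the fingers, on their centre line; the grasp point (between the pads) lies 19 mm behind it (env.hold_point_z is the distance from the TCP to the grasp point, in m); z points along the fingers, y is the line along which they close (so a half turn about z gives the same grasp; the last joint's range is limited). The gripper opens to 85 mm and grips with 20 to 120 N. Pads are 22 mm wide; open, the fingers measure 114 mm over their backs; the gripper's body (76 mm by 85 mm) begins 54 mm behind the grasp point. The pads swing forward as they close: fully open they stand 13 mm farther back than shut.
Start: joints at [63.008, 21.807, 74.336, -0, 83.858, -12.336], TCP at [0.139, 0.532, 0.231] pointing down, gripper open.
Joint ranges: [-178.18, 178.18], [-50.72, 133.34], [12.68, 142.11], [-81.47, 261.47], [9.98, 163.14], [-165.26, 165.26]. Speed limits (degrees/s): [136.94, 136.94, 180, 180, 180, 180].

### API

Orientations are given as a 3x3 rotation matrix whose columns are the frame's x, y, z axes.
In Python, from rig import env, optics gives the robot as it stands.
- The arm moves only by the shell command python3 -m jog 'ROWS' [OPENING] [FORCE]. ROWS is JSON, a list of rows, each an object with "linear": the shift along the tool's x, y, z in units of 40 mm (1.0 is 40 mm), a list of three; "roll": the turn about the tool's z in units of 5 degrees (1.0 is 5 degrees). A call has 1 to 12 rows; each row shifts and turns the commanded pose from where the row before left it, along the tool's axes as they then stand; what a row does not reach is not made up. A row lasts 1/12 s, in which the tool goes at most 41.7 mm and 7.16 degrees, less where a joint would pass 70% of its speed; a pose out of reach is approached as far as the arm can. A call is refused whole if a number of a shift passes 1 or a number of a turn 1, either way. A call with a gripper value outside its range is refused whole. OPENING is the opening, from -1 (shut) to 1 (fully open), set as the call begins (- or left out, the last holds). The fingers move at their own pace and stop on an object; FORCE is the grip in N (left out, the last holds). Time passes only in rows, so rows that do not move let the fingers close. It gives the time, the measured TCP pose, the force, the opening and the grip force at its end, in the units of the state.
- env.observe(): the state, without advancing time (a new reading comes with each control period).
- optics.get_image(name): name is "scene" or "side" or "wrist"; returns the picture (420x560x3 uint8, red, green, blue); there is no depth.
- optics.calibration(name): a dict with "fov_y" (degrees; the focal length in pixels is half the picture's height over the tangent of half this angle, whatever the lens; pixels are square), "cx", "cy" (the principal point, pixels), "T" (4x4, takes a point from camera to world coordinates). Camera axes: x right, y down, z forward; pixel columns grow to the right and rows downward; lengths in m; the calibration is good to about 2 mm. A picture is of the moment at which its call begins: read the wrist's pose just before it. calibration takes no time and is no camera call; for the wrist camera it gives the pose at the moment of the call.
- env.close_job(): hands the job in; it is judged then, once.
The state is a dict: "time_s": time; "q": joint angles; "qvel": joint speeds; "joint_efforts": joint torques, N m; "position": TCP position; "tool_rot": TCP orientation; "ft_force": force on the tool from outside, world axes, zero at the start; "wrist_torque": the same for the moment, N m; "grip_width": finger opening in m; "gripper_force": force on a finger pad.
Only numpy, scipy, OpenCV 4.12 (cv2) and the standard library are available. Lean on these libraries where they do the work, as an engineer would, in place of code of your own. Each camera call takes 0.05 s, during which the arm holds its last target. There are 200 camera calls.

### The job

Move the four glazed test tiles from the wooden test board to the cream kiln rack, one to each bay, in the same order from left to right as they stand now (each tile in front of its own glaze jar), because the order is the only record of the test. Set each one down standing upright on the floor of its bay, centred and square to the rack (either face forward), without dropping it, tipping it over or letting two tiles touch. Leave the jars where they stand.

Things in the scene. Friction and masses are not known exactly. Their poses are not given: they have to be found in the camera images.
- tile_blue: blue-glazed clay test tile, loose, 85 g, an upside-down T: foot 44 (x) by 46 (y) by 8 mm high; upright 8 thick (x), 46 wide (y), its mid-plane 8 mm to +x of the foot's centre, its top 82 above the underside. Foot and lower upright glazed; top 30 mm bare clay, to be pinched from above across the 8 mm. Origin: centre of foot's underside, z up; x at first away from robot.
- tile_yellow: yellow-glazed clay test tile, loose, 85 g, an upside-down T: foot 44 (x) by 46 (y) by 8 mm high; upright 8 thick (x), 46 wide (y), its mid-plane 8 mm to +x of the foot's centre, its top 82 above the underside. Foot and lower upright glazed; top 30 mm bare clay, to be pinched from above across the 8 mm. Origin: centre of foot's underside, z up; x at first away from robot.
- tile_green: green-glazed clay test tile, loose, 85 g, an upside-down T: foot 44 (x) by 46 (y) by 8 mm high; upright 8 thick (x), 46 wide (y), its mid-plane 8 mm to +x of the foot's centre, its top 82 above the underside. Foot and lower upright glazed; top 30 mm bare clay, to be pinched from above across the 8 mm. Origin: centre of foot's underside, z up; x at first away from robot.
- tile_red: red-glazed clay test tile, loose, 85 g, an upside-down T: foot 44 (x) by 46 (y) by 8 mm high; upright 8 thick (x), 46 wide (y), its mid-plane 8 mm to +x of the foot's centre, its top 82 above the underside. Foot and lower upright glazed; top 30 mm bare clay, to be pinched from above across the 8 mm. Origin: centre of foot's underside, z up; x at first away from robot.
- jar_blue: closed white sample jar, loose, 50 mm diameter, 44 high, with blue band and blue lid, holding the blue glaze. It stands on the test board about 100 mm beyond (board +x) the blue tile's starting place. Origin: centre of its underside, z up.
- jar_yellow: closed white sample jar, loose, 50 mm diameter, 44 high, with yellow band and yellow lid, holding the yellow glaze. It stands on the test board about 100 mm beyond (board +x) the yellow tile's starting place. Origin: centre of its underside, z up.
- jar_green: closed white sample jar, loose, 50 mm diameter, 44 high, with green band and green lid, holding the green glaze. It stands on the test board about 100 mm beyond (board +x) the green tile's starting place. Origin: centre of its underside, z up.
- jar_red: closed white sample jar, loose, 50 mm diameter, 44 high, with red band and red lid, holding the red glaze. It stands on the test board about 100 mm beyond (board +x) the red tile's starting place. Origin: centre of its underside, z up.
- test_board: fixed brown wooden board, left or right of the kiln rack; tiles start in its bays, jars behind. 304 mm long (y), x from -45 to +145, floor 12 above bench; 5 ribs along x (8 wide, 10 high) make 4 bays 66 wide, centred at x 0, y +111, +37, -37, -111. Origin: at bench height under the middle of the bay row; x away from robot, y to robot's left (yaw within 0.2 rad). Strip 10 high at x 58.
- kiln_rack: fixed cream refractory rack, empty at first, to be filled. 304 mm long (y), x from -45 to +53, floor 12 above bench; 5 ribs along x (8 wide, 10 high) make 4 bays 66 wide, centred at x 0, y +111, +37, -37, -111. Origin: at bench height under the middle of the bay row; x away from robot, y to robot's left (yaw within 0.2 rad). Back rail 14 above floor at x 45 to 53; front open; a lug at each end.

How it is judged (in metres and radians):
At the end, for the whole second after the job is handed in: Each tile rests in the kiln rack bay with the same number from the left as its jar on the board: within 5 mm of floor height, 15 mm (x) and 14 mm (y) of the bay centre, upright to 0.12 rad, square to 0.3 rad (either way round), at rest; jars moved under 20 mm (((y of jar_blue in the frame of test_board between 0.078 and 0.144 m and y of tile_blue in the frame of kiln_rack between 0.097 and 0.125 m) or (y of jar_blue in the frame of test_board between 0.004 and 0.07 m and y of tile_blue in the frame of kiln_rack between 0.023 and 0.051 m) or (y of jar_blue in the frame of test_board between -0.07 and -0.004 m and y of tile_blue in the frame of kiln_rack between -0.051 and -0.023 m) or (y of jar_blue in the frame of test_board between -0.144 and -0.078 m and y of tile_blue in the frame of kiln_rack between -0.125 and -0.097 m)) and x of tile_blue in the frame of kiln_rack between -0.015 and 0.015 m and z of tile_blue in the frame of kiln_rack between 0.007 and 0.017 m and angle between each of tile_blue, tile_yellow, tile_green, tile_red's own z axis and vertical below 0.12 rad and angle between the x axis of each of tile_blue, tile_yellow, tile_green, tile_red and the x axis of kiln_rack, either way round below 0.3 rad and linear speed of each of tile_blue, tile_yellow, tile_green, tile_red below 0.02 m/s and angular speed of each of tile_blue, tile_yellow, tile_green, tile_red below 0.15 rad/s and distance of each of jar_blue, jar_yellow, jar_green, jar_red from where it was at the start of the episode below 0.02 m and ((y of jar_yellow in the frame of test_board between 0.078 and 0.144 m and y of tile_yellow in the frame of kiln_rack between 0.097 and 0.125 m) or (y of jar_yellow in the frame of test_board between 0.004 and 0.07 m and y of tile_yellow in the frame of kiln_rack between 0.023 and 0.051 m) or (y of jar_yellow in the frame of test_board between -0.07 and -0.004 m and y of tile_yellow in the frame of kiln_rack between -0.051 and -0.023 m) or (y of jar_yellow in the frame of test_board between -0.144 and -0.078 m and y of tile_yellow in the frame of kiln_rack between -0.125 and -0.097 m)) and x of tile_yellow in the frame of kiln_rack between -0.015 and 0.015 m and z of tile_yellow in the frame of kiln_rack between 0.007 and 0.017 m and ((y of jar_green in the frame of test_board between 0.078 and 0.144 m and y of tile_green in the frame of kiln_rack between 0.097 and 0.125 m) or (y of jar_green in the frame of test_board between 0.004 and 0.07 m and y of tile_green in the frame of kiln_rack between 0.023 and 0.051 m) or (y of jar_green in the frame of test_board between -0.07 and -0.004 m and y of tile_green in the frame of kiln_rack between -0.051 and -0.023 m) or (y of jar_green in the frame of test_board between -0.144 and -0.078 m and y of tile_green in the frame of kiln_rack between -0.125 and -0.097 m)) and x of tile_green in the frame of kiln_rack between -0.015 and 0.015 m and z of tile_green in the frame of kiln_rack between 0.007 and 0.017 m and ((y of jar_red in the frame of test_board between 0.078 and 0.144 m and y of tile_red in the frame of kiln_rack between 0.097 and 0.125 m) or (y of jar_red in the frame of test_board between 0.004 and 0.07 m and y of tile_red in the frame of kiln_rack between 0.023 and 0.051 m) or (y of jar_red in the frame of test_board between -0.07 and -0.004 m and y of tile_red in the frame of kiln_rack between -0.051 and -0.023 m) or (y of jar_red in the frame of test_board between -0.144 and -0.078 m and y of tile_red in the frame of kiln_rack between -0.125 and -0.097 m)) and x of tile_red in the frame of kiln_rack between -0.015 and 0.015 m and z of tile_red in the frame of kiln_rack between 0.007 and 0.017 m); the robot touches nothing.
It fails at once if a glaze jar is shifted by more than 20 mm (distance of any of jar_blue, jar_yellow, jar_green, jar_red from where it was at the start of the episode above 0.02 m).
It fails at once if a tile is tipped over (more than 45 degrees) (angle between any of tile_blue, tile_yellow, tile_green, tile_red's own z axis and vertical above 0.785 rad).
It fails at once if a tile is dropped (falls free faster than 0.7 m/s, about 25 mm) ((linear speed of tile_blue above 0.7 m/s and contact force between the fingers and tile_blue below 0.05 N) or (linear speed of tile_yellow above 0.7 m/s and contact force between the fingers and tile_yellow below 0.05 N) or (linear speed of tile_green above 0.7 m/s and contact force between the fingers and tile_green below 0.05 N) or (linear speed of tile_red above 0.7 m/s and contact force between the fingers and tile_red below 0.05 N)).
It fails at once if two glazed tiles touch each other (contact force between tile_blue and tile_yellow above 0.3 N or contact force between any of tile_blue, tile_yellow and tile_green above 0.3 N or contact force between any of tile_blue, tile_yellow, tile_green and tile_red above 0.3 N).
It also fails if it takes over 120 s, if anything falls off the work surface, if the arm or the gripper's body presses on something with over 40 N, if the wrist force passes 120 N, or if a joint passes its speed limit or range.

## Working session

There is one attempt and no reset: what is moved stays moved. The work goes in short steps, Python scripts to look and compute and a shell command to move; the robot and the scene stay as the last step left them, time stands still between calls to the robot, and variables do not carry over. Pictures are saved under pics/ and viewed, at most 14 in all, crops included, and the job is handed in when it is done.

```bash
ls; mkdir -p pics; python3 - <<'E'
from rig import env, optics
import cv2, numpy as np
for n in("scene","side","wrist"):
    c=optics.calibration(n); print(n,c["fov_y"],c["cx"],c["cy"],np.round(c["T"],4).tolist(), [k for k in c])
    cv2.imwrite(f"pics/{n}0.png",optics.get_image(n)[:,:,::-1])
s=env.observe(); print({k:np.round(v,3).tolist() for k,v in s.items()}, env.hold_point_z)
E
```

```text
pics
scene 49.83421964726422 280.8212233612385 206.83070577930766 [[-0.22, 0.635, -0.7405, 1.4269], [0.9755, 0.1383, -0.1712, 0.2075], [-0.0063, -0.76, -0.6499, 0.7994], [0.0, 0.0, 0.0, 1.0]] ['fov_y', 'cx', 'cy', 'T']
side 56.508609396302816 283.03429964408286 214.59957023895117 [[-0.9354, -0.1931, 0.2962, 0.2942], [-0.3532, 0.5515, -0.7557, 0.6481], [-0.0175, -0.8115, -0.584, 0.5737], [0.0, 0.0, 0.0, 1.0]] ['fov_y', 'cx', 'cy', 'T']
wrist 64.40089354032702 272.27066694427816 207.18491192550854 [[0.2526, 0.9166, 0.31, 0.0589], [0.9676, -0.2392, -0.0813, 0.5536], [-0.0004, 0.3205, -0.9473, 0.3734], [0.0, 0.0, 0.0, 1.0]] ['fov_y', 'cx', 'cy', 'T']
{'time_s': 0.15, 'q': [63.009, 21.834, 74.37, -0.0, 83.856, -12.337], 'qvel': [-0.03, -0.164, -0.168, -0.152, 0.085, 0.071], 'joint_efforts': [0.002, -44.863, -23.135, -0.0, 0.004, 0.0], 'position': [0.139, 0.532, 0.231], 'tool_rot': [[-0.967, 0.253, -0.0], [0.253, 0.967, -0.001], [0.0, -0.001, -1.0]], 'ft_force': [-0.302, 0.237, 0.276], 'wrist_torque': [0.054, -0.009, -0.005], 'gripper_force': 0.0, 'grip_width': 0.085} 0.0187
```

View pics/scene0.png

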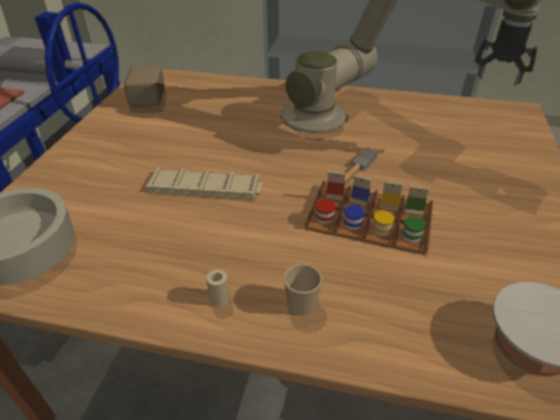

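View pics/side0.png

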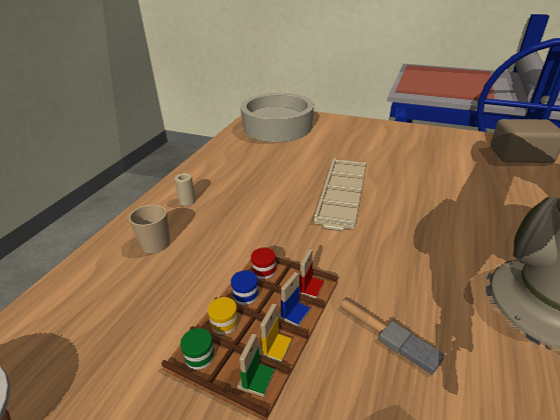

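View pics/wrist0.png

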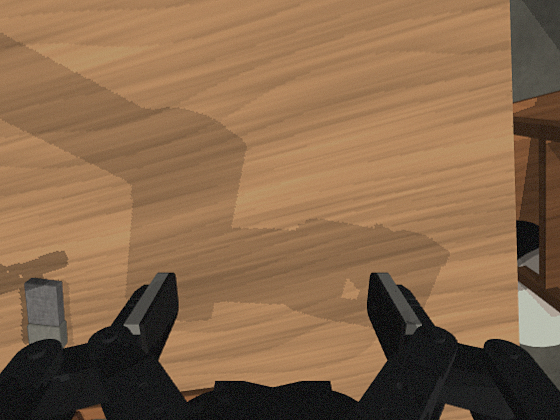

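Left to right from the robot (falling y), the order is green, yellow, blue, red. In the scene picture the tiles are at about (416,200), (391,196), (360,190) and (335,186), and each has its own jar behind it. The rack is empty, with corners near (152,170), (258,178), (261,197) and (147,192). In the wrist picture the fingers appear at the bottom.

```bash
cat > h.py <<'E'
from rig import env, optics
import cv2, numpy as np
def K(c): 
    f=210/np.tan(np.radians(c["fov_y"]/2)); return f,c["cx"],c["cy"]
def back(c,u,v,z):
    f,cx,cy=K(c); T=np.array(c["T"]); d=T[:3,:3]@[(u-cx)/f,(v-cy)/f,1]; o=T[:3,3]
    return (o+d*(z-o[2])/d[2])[:2]
def proj(c,P):
    f,cx,cy=K(c); T=np.array(c["T"]); p=(np.atleast_2d(P)-T[:3,3])@T[:3,:3]
    return np.c_[cx+f*p[:,0]/p[:,2],cy+f*p[:,1]/p[:,2]]
def grab(n,tag):
    c=optics.calibration(n); im=optics.get_image(n)[:,:,::-1].copy(); np.save(f"pics/{tag}.npy",np.array([c["fov_y"],c["cx"],c["cy"],*np.array(c["T"]).ravel()]))
    cv2.imwrite(f"pics/{tag}.png",im); return c,im
def cal(tag):
    a=np.load(f"pics/{tag}.npy"); return dict(fov_y=a[0],cx=a[1],cy=a[2],T=a[3:].reshape(4,4))
def st():
    s=env.observe(); R=np.array(s["tool_rot"]); print(round(s["time_s"],2),np.round(s["position"],4),"yaw_x",np.round(np.degrees(np.arctan2(R[1,0],R[0,0])),2),"tilt",np.round(R[:2,2],3),s["grip_width"],s["gripper_force"]); return s
E
python3 - <<'E'
from h import *
c=optics.calibration("scene")
for u,v in((326,206),(354,212),(384,218),(414,225)): print("jar",back(c,u,v,.05))
for u,v in((335,178),(361,182),(392,186),(417,191)): print("tile",back(c,u,v,.09))
for u,v in((152,170),(258,178),(261,197),(147,192)): print("rack",back(c,u,v,.02))
c=optics.calibration("side")
for u,v in((263,254),(245,281),(223,309),(197,339)): print("jar",back(c,u,v,.056))
for u,v in((308,256),(291,280),(271,310),(250,341)): print("tile",back(c,u,v,.094))
for u,v in((335,160),(366,162),(352,226),(316,222)): print("rack",back(c,u,v,.02))
E
```

```text
jar [0.54517556 0.1220498 ]
jar [0.55327047 0.19414318]
jar [0.56005938 0.26880673]
jar [0.57030148 0.3411724 ]
tile [0.47565919 0.13308949]
tile [0.4785287  0.20071045]
tile [0.47863769 0.27918768]
tile [0.4860759  0.34113922]
rack [ 0.45679449 -0.40481691]
rack [ 0.42854483 -0.08984631]
rack [ 0.51004509 -0.05969663]
rack [ 0.555973   -0.37361453]
jar [0.54705168 0.11706487]
jar [0.5490326  0.19690289]
jar [0.55615266 0.26964269]
jar [0.56632821 0.33788818]
tile [0.44863465 0.13350412]
tile [0.45731813 0.20137207]
tile [0.4647898  0.27355234]
tile [0.47182577 0.33728302]
rack [ 0.52700297 -0.38195067]
rack [ 0.43728727 -0.39918675]
rack [ 0.40801205 -0.07899051]
rack [ 0.49112841 -0.06620549]
```

```bash
python3 -m jog '[{"linear":[0,0,-0.15],"roll":1},{"linear":[0,0,-0.15],"roll":1},{"linear":[0,0,-0.15],"roll":1},{"linear":[0,0,-0.15],"roll":1},{"linear":[0,0,-0.15],"roll":1},{"linear":[0,0,-0.15],"roll":1},{"linear":[0,0,-0.15],"roll":1},{"linear":[0,0,-0.15],"roll":1},{"linear":[0,0,-0.15],"roll":1},{"linear":[0,0,-0.15],"roll":1},{"linear":[0,0,-0.15],"roll":1},{"linear":[0,0,-0.15],"roll":1}]'
python3 -m jog '[{"linear":[0,0,0],"roll":1},{"linear":[0,0,0],"roll":1},{"linear":[0,0,0],"roll":1},{"linear":[0,0,0],"roll":1},{"linear":[0,0,0],"roll":0}]'
python3 -m jog '[{"linear":[-0.7,0.7,0],"roll":0},{"linear":[-0.7,0.7,0],"roll":0},{"linear":[-0.7,0.7,0],"roll":0},{"linear":[-0.7,0.7,0],"roll":0},{"linear":[-0.7,0.7,0],"roll":0},{"linear":[-0.7,0.7,0],"roll":0},{"linear":[-0.7,0.7,0],"roll":0},{"linear":[-0.7,0.7,0],"roll":0},{"linear":[-0.7,0.7,0],"roll":0},{"linear":[-0.7,0.7,0],"roll":0},{"linear":[-0.7,0.7,0],"roll":0},{"linear":[-0.7,0.7,0],"roll":0}]'
python3 -m jog '[{"linear":[-0.8,0.5,0],"roll":0},{"linear":[0,0,0],"roll":0},{"linear":[0,0,0],"roll":0},{"linear":[0,0,0],"roll":0},{"linear":[0,0,0],"roll":0}]'
python3 - <<'E'
from h import *
st(); c,im=grab("wrist","w_board")
E
```

```text
time_s: 1.15
position: [0.1391, 0.532, 0.3033]
tool_rot: [[-0.26, 0.965, -0.0], [0.965, 0.26, -0.001], [-0.001, -0.0, -1.0]]
ft_force: [0.7, 0.3, 0.1]
grip_width: 0.0855
gripper_force: 0.0
time_s: 1.57
position: [0.1391, 0.532, 0.3031]
tool_rot: [[0.084, 0.996, -0.0], [0.996, -0.084, -0.001], [-0.001, -0.0, -1.0]]
ft_force: [-0.2, -1.0, -0.5]
grip_width: 0.0853
gripper_force: 0.0
time_s: 2.57
position: [0.4476, 0.1681, 0.3033]
tool_rot: [[0.078, 0.997, -0.0], [0.997, -0.078, 0.0], [0.0, -0.0, -1.0]]
ft_force: [1.1, 2.1, -0.8]
grip_width: 0.0852
gripper_force: 0.0
time_s: 2.98
position: [0.4635, 0.1373, 0.3034]
tool_rot: [[0.079, 0.997, -0.0], [0.997, -0.079, 0.0], [0.0, -0.0, -1.0]]
ft_force: [0.7, 0.7, -1.0]
grip_width: 0.0854
gripper_force: 0.0
2.98 [0.4635 0.1373 0.3034] yaw_x 85.48 tilt [-0.  0.] 0.08536315872461361 0.0
```

View pics/w_board.png

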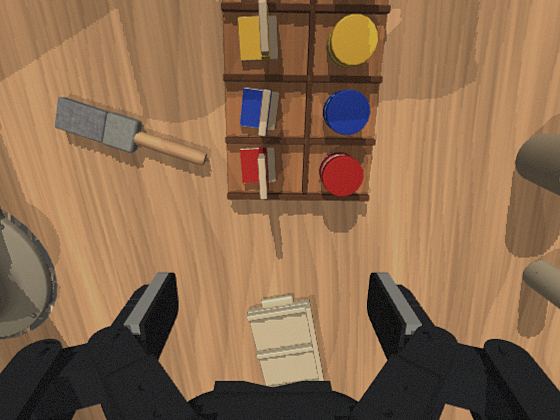

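The view shows the red, blue and yellow tiles at about (257,170), (262,110) and (262,35), with the rack starting at row 300. Green is off the top, and the blue tile looks slightly turned. I'll shift +y to see all four.

```bash
python3 -m jog '[{"linear":[0.9,0,0],"roll":0},{"linear":[0.9,0,0],"roll":0},{"linear":[0.9,0,0],"roll":0},{"linear":[0.9,0,0],"roll":0},{"linear":[0,0,0],"roll":0},{"linear":[0,0,0],"roll":0},{"linear":[0,0,0],"roll":0},{"linear":[0,0,0],"roll":0},{"linear":[0,0,0],"roll":0}]' >/dev/null
python3 - <<'E'
from h import *
st(); c,im=grab("wrist","w_board2")
# expected fit draw later; crop
cr=im[0:300,180:430]; print(back(c,280,0,.1),back(c,280,300,.02))
cv2.imwrite("pics/w_board2c.png",cv2.resize(cr,None,fx=2,fy=2,interpolation=cv2.INTER_CUBIC))
E
```

```text
3.78 [0.4757 0.2792 0.3036] yaw_x 85.3 tilt [0. 0.] 0.08555606741453733 0.0
[0.49572261 0.4424257 ] [0.46983832 0.07195752]
```

View pics/w_board2c.png

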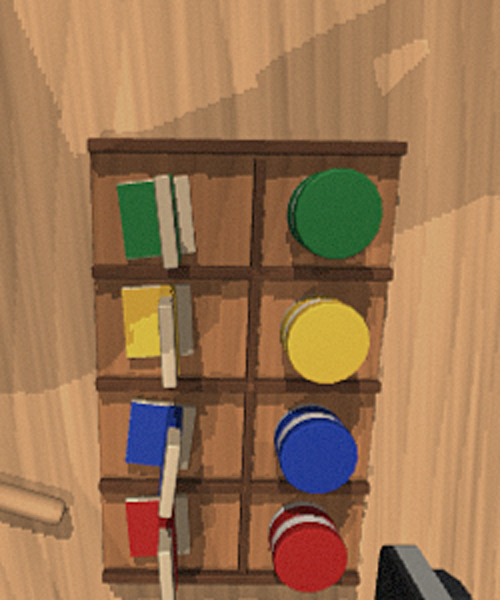

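Green, yellow, blue and red uprights in the crop have their far (-y) top ends at (170,267), (169,387), (168,516) and (167,~603). The near bare-clay lower ends are at (164,176), (167,298), (174,430) and (166,528). I'll back-project those, along with the jars and board corners.

```bash
cat > m.py <<'E'
from h import *
c=cal("w_board2"); c1=cal("w_board")
B=lambda u,v,z:back(c,180+u/2,v/2,z)
for n,a,b in(("g",(170,267),(164,176)),("y",(169,387),(167,298)),("b",(168.5,516),(174,430)),("r",(167,603),(166,528))):
    p=B(*a,.094);q=B(*b,.064);print(n,"-y end",p.round(4),"+y end",q.round(4),"mid",((p+q)/2).round(4),"len",np.linalg.norm(p-q).round(4),"yaw of y axis",np.degrees(np.arctan2(-(q-p)[0],(q-p)[1])).round(1))
p=back(c1,263,198,.094);q=back(c1,263,148,.064);print("r from view1",p,q)
p=back(c1,264,134,.094);q=back(c1,268,90,.064);print("b from view1",p,q)
for n,u,v in(("g",336,214),("y",327,341),("b",317,450),("r",310,549)): print("jar",n,B(u,v,.056).round(4))
print("board corners",[B(*p,.022).round(4) for p in((89,142),(406,145),(357,576),(103,576))])
E
python3 m.py
python3 -m jog '[{"linear":[-1,0,0],"roll":0},{"linear":[-1,0,0],"roll":0},{"linear":[-1,0,0],"roll":0},{"linear":[-1,0,0],"roll":0},{"linear":[-1,0,0],"roll":0},{"linear":[-1,0,0],"roll":0},{"linear":[-1,0,0],"roll":0},{"linear":[-1,0,0],"roll":0},{"linear":[-1,0,0],"roll":0},{"linear":[-1,0,0],"roll":0},{"linear":[-1,0.5,0],"roll":0},{"linear":[0,0.5,0],"roll":0}]' >/dev/null
python3 -m jog '[{"linear":[0,0.5,0],"roll":-1},{"linear":[0,0,0],"roll":-1},{"linear":[0,0,0],"roll":0},{"linear":[0,0,0],"roll":0},{"linear":[0,0,0],"roll":0}]' >/dev/null
python3 - <<'E'
from h import *
st(); c,im=grab("wrist","w_rack")
cv2.imwrite("pics/w_rackc.png",cv2.resize(im[0:300,130:430],None,fx=2,fy=2,interpolation=cv2.INTER_CUBIC))
E
```

```text
g -y end [0.4715 0.3246] +y end [0.4716 0.3697] mid [0.4715 0.3471] len 0.0451 yaw of y axis -0.1
y -y end [0.4652 0.26  ] +y end [0.4673 0.3042] mid [0.4662 0.2821] len 0.0442 yaw of y axis -2.7
b -y end [0.4579 0.1814] +y end [0.4643 0.2238] mid [0.4611 0.2026] len 0.043 yaw of y axis -8.6
r -y end [0.4516 0.1219] +y end [0.4534 0.1575] mid [0.4525 0.1397] len 0.0357 yaw of y axis -2.9
r from view1 [0.45089272 0.11315936] [0.45445988 0.16347304]
b from view1 [0.45798811 0.18229471] [0.46529706 0.22526751]
jar g [0.5656 0.342 ]
jar y [0.5596 0.2697]
jar b [0.5524 0.2003]
jar r [0.5465 0.1299]
board corners [array([0.428 , 0.3929]), array([0.6144, 0.376 ]), array([0.5859, 0.0845]), array([0.4006, 0.0995])]
5.25 [ 0.4982 -0.1607  0.3036] yaw_x 95.18 tilt [ 0. -0.] 0.08512852113120402 0.0
```

View pics/w_rackc.png

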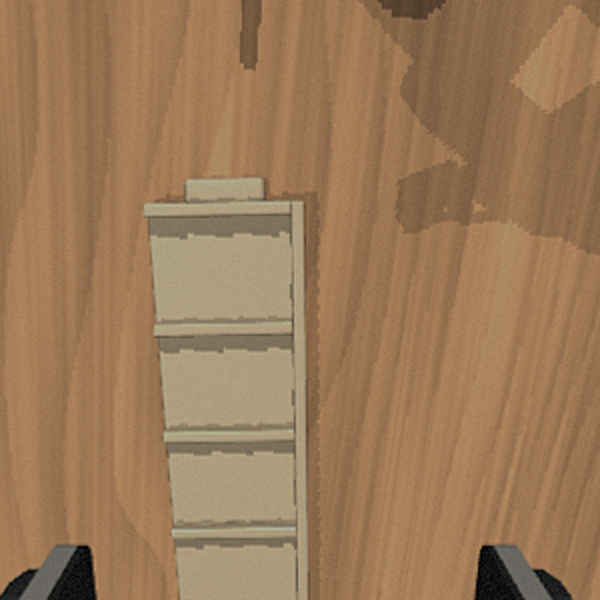

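```bash
cat > fit.py <<'E'
from h import *
from scipy.optimize import least_squares
cb=cal("w_board2"); cr=cal("w_rack")
b=[((91,146),-45,148),((93,271),-45,74),((97,384),-45,0),((100,485),-45,-74),((103,577),-45,-148),((405,149),145,148),((392,273),145,74),((380,386),145,0),((370,488),145,-74),((358,578),145,-148)]
r=[((147,210),-45,148),((156,330),-45,74),((164,437),-45,0),((173,533),-45,-74),((292,209),45,148),((293,327),45,74),((294,434),45,0),((295,531),45,-74)]
def pp(c,P,k,k2=0):
    f,cx,cy=K(c); u=(proj(c,P)-[cx,cy])/f; return [cx,cy]+f*u*(1+k*(u**2).sum(1,keepdims=True))
def world(p,L): 
    L=np.atleast_2d(L); s,co=np.sin(p[2]),np.cos(p[2]); return np.c_[p[0]+co*L[:,0]-s*L[:,1],p[1]+s*L[:,0]+co*L[:,1],L[:,2]]
def res(q):
    o=[]
    for c,pts,p,off in((cb,b,q[:3],180),(cr,r,q[3:6],130)):
        L=[[x/1e3,y/1e3,.022] for _,x,y in pts]; uv=np.array([[off+a[0]/2,a[1]/2] for a,_,_ in pts])
        o.append((pp(c,world(p,L),q[6])-uv).ravel())
    return np.concatenate(o)
if __name__=="__main__":
    s=least_squares(res,[.46,.235,-.09,.47,-.235,.1,0]); print(s.x.round(4),np.degrees(s.x[[2,5]]),"rms",np.sqrt((s.fun**2).mean())); print(s.fun.reshape(-1,2).round(1).tolist()); np.save("fit.npy",s.x)
    k=s.x[6]
    def tileres(t,obs):  # t: upright centre x,y,yaw
        o=[]
        for c,uv,ly,z in obs: o.append(pp(c,world(t,[[0,ly,z]]),k)[0]-uv)
        return np.ravel(o)
    f=lambda u,v:np.array([180+u/2,v/2]); c1=cal("w_board")
    T={"g":[(cb,f(170,267),-.023,.094),(cb,f(164,176),.023,.064)],"y":[(cb,f(169,387),-.023,.094),(cb,f(167,298),.023,.064)],"b":[(cb,f(168.5,516),-.023,.094),(cb,f(174,430),.023,.064),(c1,np.array([264,134]),-.023,.094),(c1,np.array([268,90]),.023,.064)],"r":[(c1,np.array([263,198]),-.023,.094),(c1,np.array([263,148]),.023,.064)]}
    for n,o in T.items():
        t=least_squares(tileres,[.46,.25,-.05],args=(o,),x_scale=[.01,.01,.1]); print(n,t.x[:2].round(4),np.degrees(t.x[2]).round(1),t.fun.round(1))
    print("bays upright tgt",world(s.x[3:6],[[.008,y,0] for y in(.111,.037,-.037,-.111)])[:,:2].round(4).tolist())
    print("board bays",world(s.x[:3],[[.008,y,0] for y in(.111,.037,-.037,-.111)])[:,:2].round(4).tolist())
E
python3 fit.py
```

```text
[ 0.4585  0.2416 -0.0919  0.4672 -0.2394  0.107  -0.0778] [-5.26594595  6.128237  ] rms 0.49190539572700664
[[-0.9, -0.1], [-0.3, -0.5], [-0.5, -0.5], [-0.3, 0.0], [-0.1, -0.3], [-0.2, 1.0], [0.5, 0.5], [0.8, 0.1], [0.2, -0.3], [0.9, 0.1], [-0.4, 0.6], [-0.6, -0.3], [-0.4, -0.2], [-0.9, -0.0], [0.3, -0.5], [0.5, 0.0], [0.7, 0.4], [0.7, 0.3]]
g [0.4715 0.3479] -0.1 [-0. -0.  0.  0.]
y [0.4662 0.2822] -2.7 [ 0.   0.7 -0.  -0.7]
b [0.4614 0.2037] -9.2 [-0.   0.1  0.4 -2.1 -0.1  1.5 -0.3  0. ]
r [0.4527 0.1384] -4.0 [-0. -2.  0.  2.]
bays upright tgt [[0.4633, -0.1282], [0.4712, -0.2017], [0.4791, -0.2753], [0.487, -0.3489]]
board bays [[0.4766, 0.3514], [0.4698, 0.2777], [0.463, 0.204], [0.4562, 0.1303]]
```

```bash
cat > plan.py <<'E'
from h import *
import sys
x,y,z,yaw=map(float,sys.argv[1:5]); s=st(); R=np.array(s["tool_rot"]); a=np.degrees(np.arctan2(R[1,0],R[0,0]))
n=(a-yaw)/5; t=np.radians(yaw); d=np.array([x,y,z])-s["position"]
print("roll",n.round(2),"lin",(np.array([np.cos(t)*d[0]+np.sin(t)*d[1],np.sin(t)*d[0]-np.cos(t)*d[1],-d[2]])/.04).round(2))
E
python3 plan.py .4527 .1384 .20 86
```

```text
5.3 [ 0.4983 -0.1606  0.3037] yaw_x 95.21 tilt [ 0. -0.] 0.08542594234287651 0.0
roll 1.84 lin [ 7.38 -1.66  2.59]
```

```bash
python3 -m jog '[{"linear":[0,0,0],"roll":0.92},{"linear":[0,0,0],"roll":0.92},{"linear":[0.9,-0.2,0.3],"roll":0},{"linear":[0.9,-0.2,0.3],"roll":0},{"linear":[0.9,-0.2,0.3],"roll":0},{"linear":[0.9,-0.2,0.3],"roll":0},{"linear":[0.9,-0.2,0.3],"roll":0},{"linear":[0.9,-0.2,0.3],"roll":0},{"linear":[0.9,-0.2,0.3],"roll":0},{"linear":[0.9,-0.2,0.3],"roll":0},{"linear":[0,0,0],"roll":0},{"linear":[0,0,0],"roll":0}]' 0.3 40 >/dev/null; python3 plan.py .4527 .1384 .060 86
```

```text
6.3 [0.4533 0.1324 0.2072] yaw_x 86.28 tilt [-0.001 -0.   ] 0.055435878297220104 0.0
roll 0.06 lin [ 0.15 -0.03  3.68]
```

```bash
python3 -m jog '[{"linear":[0.15,0,0.5],"roll":0},{"linear":[0,0,0.6],"roll":0},{"linear":[0,0,0.6],"roll":0},{"linear":[0,0,0.5],"roll":0},{"linear":[0,0,0.5],"roll":0},{"linear":[0,0,0.4],"roll":0},{"linear":[0,0,0.3],"roll":0},{"linear":[0,0,0.28],"roll":0},{"linear":[0,0,0],"roll":0},{"linear":[0,0,0],"roll":0},{"linear":[0,0,0],"roll":0}]'; python3 - <<'E'
from h import *
st(); c,im=grab("side","s_red"); w,iw=grab("wrist","w_red")
a=cv2.resize(im[180:330,230:380],(420,420)); cv2.imwrite("pics/red_pre.png",np.hstack([a,iw[150:420,130:430]] if False else [a,cv2.resize(iw[200:400,170:370],(378,420))]))
E
```

```text
time_s: 7.22
position: [0.4553, 0.1364, 0.061]
tool_rot: [[0.069, 0.998, 0.002], [0.998, -0.069, 0.0], [0.0, 0.002, -1.0]]
ft_force: [-0.2, -0.1, -0.1]
grip_width: 0.0554
gripper_force: 0.0
7.22 [0.4553 0.1364 0.061 ] yaw_x 86.07 tilt [0.002 0.   ] 0.05542352522743608 0.0
```

View pics/red_pre.png

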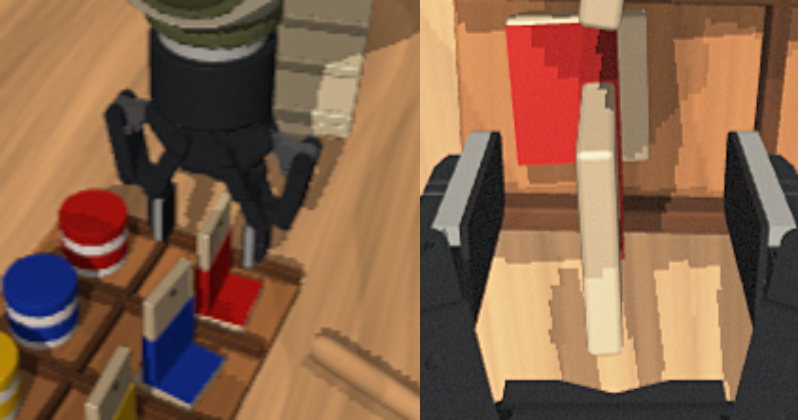

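The red upright stands between the open pads, roughly centred. I'll close, then lift.

```bash
python3 -m jog '[{"linear":[0,0,0],"roll":0},{"linear":[0,0,0],"roll":0},{"linear":[0,0,0],"roll":0},{"linear":[0,0,0],"roll":0},{"linear":[0,0,0],"roll":0},{"linear":[0,0,0],"roll":0},{"linear":[0,0,0],"roll":0},{"linear":[0,0,0],"roll":0}]' -1 40; python3 -m jog '[{"linear":[0,0,-0.1],"roll":0},{"linear":[0,0,-0.3],"roll":0},{"linear":[0,0,-0.5],"roll":0},{"linear":[0,0,-0.6],"roll":0},{"linear":[0,0,-0.6],"roll":0},{"linear":[0,0,-0.6],"roll":0},{"linear":[0,0,-0.4],"roll":-1},{"linear":[0,0,-0.2],"roll":-1},{"linear":[0,0,0],"roll":0},{"linear":[0,0,0],"roll":0}]' ; python3 plan.py .487 -.3489 .190 96.1
```

```text
time_s: 7.98
position: [0.4546, 0.137, 0.0601]
tool_rot: [[0.067, 0.998, -0.0], [0.998, -0.067, -0.0], [-0.0, -0.0, -1.0]]
ft_force: [-0.7, 0.1, -0.3]
grip_width: 0.0069
gripper_force: 41.6
time_s: 8.82
position: [0.4545, 0.137, 0.1922]
tool_rot: [[-0.105, 0.995, 0.0], [0.995, 0.105, 0.0], [-0.0, 0.0, -1.0]]
ft_force: [-0.2, 0.1, -0.9]
grip_width: 0.0074
gripper_force: 41.5
8.82 [0.4545 0.137  0.1922] yaw_x 96.0 tilt [0. 0.] 0.0074106488945204305 41.544983983039856
roll -0.02 lin [-12.16  -0.48   0.05]
```

```bash
python3 -m jog '[{"linear":[-0.4,-0.04,0],"roll":0},{"linear":[-0.8,-0.04,0],"roll":0},{"linear":[-1,-0.04,0],"roll":0},{"linear":[-1,-0.04,0],"roll":0},{"linear":[-1,-0.04,0],"roll":0},{"linear":[-1,-0.04,0],"roll":0},{"linear":[-1,-0.04,0],"roll":0},{"linear":[-1,-0.04,0],"roll":0},{"linear":[-1,-0.04,0],"roll":0},{"linear":[-1,-0.04,0],"roll":0},{"linear":[-1,-0.04,0],"roll":0},{"linear":[-0.8,-0.04,0],"roll":0}]' >/dev/null;  python3 -m jog '[{"linear":[-0.7,0,0],"roll":0},{"linear":[-0.4,0,0],"roll":0},{"linear":[0,0,0],"roll":0},{"linear":[0,0,0],"roll":0},{"linear":[0,0,0],"roll":0},{"linear":[0,0,0],"roll":0}]' >/dev/null; python3 plan.py .487 -.3489 .061 96.1
```

```text
10.32 [ 0.4874 -0.3451  0.1919] yaw_x 96.16 tilt [-0.001  0.001] 0.007536892674872595 41.52789652347565
roll 0.01 lin [-0.09 -0.02  3.27]
```

```bash
python3 -m jog '[{"linear":[-0.12,0,0.4],"roll":0},{"linear":[0,0,0.6],"roll":0},{"linear":[0,0,0.6],"roll":0},{"linear":[0,0,0.6],"roll":0},{"linear":[0,0,0.5],"roll":0},{"linear":[0,0,0.3],"roll":0},{"linear":[0,0,0],"roll":0},{"linear":[0,0,0],"roll":0},{"linear":[0,0,0],"roll":0},{"linear":[0,0,0],"roll":0}]' ; python3 - <<'E'
from h import *
st(); c,im=grab("side","s_red2"); w,iw=grab("scene","sc_red2")
cv2.imwrite("pics/red_place.png",np.hstack([cv2.resize(im[120:260,290:400],None,fx=3.6,fy=3.6),cv2.resize(iw[100:240,120:230],None,fx=3.6,fy=3.6)]))
E
```

```text
time_s: 11.15
position: [0.4884, -0.3512, 0.0735]
tool_rot: [[-0.107, 0.994, 0.002], [0.994, 0.107, -0.002], [-0.002, 0.001, -1.0]]
ft_force: [0.3, 0.7, -0.0]
grip_width: 0.0074
gripper_force: 41.5
11.15 [ 0.4884 -0.3512  0.0735] yaw_x 96.16 tilt [ 0.002 -0.002] 0.007400462463871891 41.49920046329498
```

View pics/red_place.png

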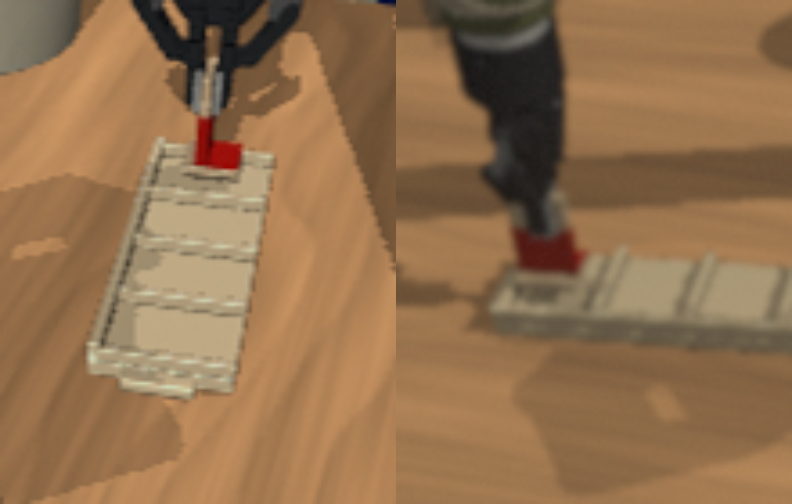

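The red tile is held just above the right-most bay (foot at about (215,160) in the left crop) and centred between its ribs. I'll lower it gently.

```bash
python3 -m jog '[{"linear":[0,0,0.1],"roll":0},{"linear":[0,0,0.1],"roll":0},{"linear":[0,0,0.06],"roll":0},{"linear":[0,0,0.05],"roll":0},{"linear":[0,0,0],"roll":0},{"linear":[0,0,0],"roll":0},{"linear":[0,0,0],"roll":0}]'
```

```text
time_s: 11.83
position: [0.4879, -0.3512, 0.06]
tool_rot: [[-0.107, 0.994, 0.0], [0.994, 0.107, -0.0], [-0.0, 0.0, -1.0]]
ft_force: [-1.9, 0.6, 4.9]
grip_width: 0.0075
gripper_force: 42.4
```

```bash
python3 -m jog '[{"linear":[0,0,0],"roll":0},{"linear":[0,0,0],"roll":0},{"linear":[0,0,0],"roll":0},{"linear":[0,0,0],"roll":0},{"linear":[0,0,0],"roll":0},{"linear":[0,0,0],"roll":0}]' 0.3; python3 -m jog '[{"linear":[0,0,-0.3],"roll":0},{"linear":[0,0,-0.6],"roll":0},{"linear":[0,0,-0.8],"roll":0},{"linear":[0,0,-0.8],"roll":0},{"linear":[0,0,-0.8],"roll":0},{"linear":[0,0,-0.4],"roll":0},{"linear":[0,0,0],"roll":1},{"linear":[0,0,0],"roll":1},{"linear":[0,0,0],"roll":1},{"linear":[0,0,0],"roll":0}]' ; python3 plan.py .4614 .2037 .20 81
```

```text
time_s: 12.33
position: [0.4879, -0.351, 0.0596]
tool_rot: [[-0.107, 0.994, -0.0], [0.994, 0.107, 0.0], [0.0, -0.0, -1.0]]
ft_force: [-0.7, -0.0, 0.3]
grip_width: 0.0557
gripper_force: 0.0
time_s: 13.17
position: [0.4878, -0.351, 0.2078]
tool_rot: [[0.157, 0.988, 0.0], [0.988, -0.157, -0.0], [-0.0, 0.0, -1.0]]
ft_force: [0.4, -0.2, -0.1]
grip_width: 0.0554
gripper_force: 0.0
13.17 [ 0.4878 -0.351   0.2078] yaw_x 80.97 tilt [ 0. -0.] 0.05543901960412273 0.0
roll -0.01 lin [13.59 -2.82  0.19]
```

```bash
python3 -m jog '[{"linear":[0.5,-0.2,0],"roll":0},{"linear":[0.98,-0.2,0],"roll":0},{"linear":[0.98,-0.2,0],"roll":0},{"linear":[0.98,-0.2,0],"roll":0},{"linear":[0.98,-0.2,0],"roll":0},{"linear":[0.98,-0.2,0],"roll":0},{"linear":[0.98,-0.2,0],"roll":0},{"linear":[0.98,-0.2,0],"roll":0},{"linear":[0.98,-0.2,0],"roll":0},{"linear":[0.98,-0.2,0],"roll":0},{"linear":[0.98,-0.2,0],"roll":0},{"linear":[0.98,-0.2,0],"roll":0}]' >/dev/null; python3 -m jog '[{"linear":[0.98,-0.2,0],"roll":0},{"linear":[0.9,-0.2,0],"roll":0},{"linear":[0.5,0,0],"roll":0},{"linear":[0.1,0,0],"roll":0},{"linear":[0,0,0],"roll":0},{"linear":[0,0,0],"roll":0},{"linear":[0,0,0],"roll":0},{"linear":[0,0,0],"roll":0}]' >/dev/null; python3 plan.py .4614 .2037 .060 81
```

```text
14.83 [0.4621 0.2088 0.2078] yaw_x 81.07 tilt [-0. -0.] 0.055869985502594983 0.0
roll 0.01 lin [-0.13  0.    3.69]
```

```bash
python3 -m jog '[{"linear":[-0.13,0,0.5],"roll":0},{"linear":[0,0,0.6],"roll":0},{"linear":[0,0,0.6],"roll":0},{"linear":[0,0,0.5],"roll":0},{"linear":[0,0,0.5],"roll":0},{"linear":[0,0,0.4],"roll":0},{"linear":[0,0,0.3],"roll":0},{"linear":[0,0,0.28],"roll":0},{"linear":[0,0,0],"roll":0},{"linear":[0,0,0],"roll":0},{"linear":[0,0,0],"roll":0}]'; python3 -c "
from h import *
st(); grab('wrist','w_blue')"
python3 -m jog '[{"linear":[0,0,0],"roll":0},{"linear":[0,0,0],"roll":0},{"linear":[0,0,0],"roll":0},{"linear":[0,0,0],"roll":0},{"linear":[0,0,0],"roll":0},{"linear":[0,0,0],"roll":0},{"linear":[0,0,0],"roll":0},{"linear":[0,0,0],"roll":0}]' -1 40
```

```text
time_s: 15.75
position: [0.4617, 0.2045, 0.0613]
tool_rot: [[0.155, 0.988, 0.001], [0.988, -0.155, 0.0], [0.0, 0.001, -1.0]]
ft_force: [0.2, -0.6, 0.2]
grip_width: 0.0554
gripper_force: 0.0
15.75 [0.4617 0.2045 0.0613] yaw_x 81.11 tilt [0.001 0.   ] 0.05539728972214119 0.0
time_s: 16.47
position: [0.4613, 0.2049, 0.0608]
tool_rot: [[0.154, 0.988, 0.001], [0.988, -0.154, 0.0], [0.0, 0.001, -1.0]]
ft_force: [-0.4, -0.3, 5.4]
grip_width: 0.0075
gripper_force: 40.3
```

```bash
python3 -m jog '[{"linear":[0,0,-0.1],"roll":0},{"linear":[0,0,-0.3],"roll":0},{"linear":[0,0,-0.5],"roll":0},{"linear":[0,0,-0.6],"roll":0},{"linear":[0,0,-0.6],"roll":0},{"linear":[0,0,-0.6],"roll":0},{"linear":[0,0,-0.4],"roll":-1},{"linear":[0,0,-0.2],"roll":-1},{"linear":[0,0,0],"roll":-1},{"linear":[0,0,0],"roll":0},{"linear":[0,0,0],"roll":0}]' ; python3 plan.py .4791 -.2753 .190 96.1
```

```text
time_s: 17.38
position: [0.4608, 0.2048, 0.1922]
tool_rot: [[-0.104, 0.995, -0.001], [0.995, 0.104, -0.0], [-0.0, -0.001, -1.0]]
ft_force: [0.2, 0.1, -0.4]
grip_width: 0.0077
gripper_force: 39.6
17.38 [0.4608 0.2048 0.1922] yaw_x 96.0 tilt [-0.001 -0.   ] 0.007696177080214799 39.586923122406006
roll -0.02 lin [-11.98  -0.82   0.06]
```

```bash
python3 -m jog '[{"linear":[-0.4,-0.07,0],"roll":0},{"linear":[-0.8,-0.07,0],"roll":0},{"linear":[-1,-0.07,0],"roll":0},{"linear":[-1,-0.07,0],"roll":0},{"linear":[-1,-0.07,0],"roll":0},{"linear":[-1,-0.07,0],"roll":0},{"linear":[-1,-0.07,0],"roll":0},{"linear":[-1,-0.07,0],"roll":0},{"linear":[-1,-0.07,0],"roll":0},{"linear":[-1,-0.07,0],"roll":0},{"linear":[-1,-0.07,0],"roll":0},{"linear":[-0.8,-0.07,0],"roll":0}]' >/dev/null;  python3 -m jog '[{"linear":[-0.6,0,0],"roll":0},{"linear":[-0.3,0,0],"roll":0},{"linear":[-0.08,0,0],"roll":0},{"linear":[0,0,0],"roll":0},{"linear":[0,0,0],"roll":0},{"linear":[0,0,0],"roll":0},{"linear":[0,0,0],"roll":0}]' >/dev/null; python3 plan.py .4791 -.2753 .0735 96.1
```

```text
18.97 [ 0.4792 -0.2739  0.1927] yaw_x 96.22 tilt [0. 0.] 0.007535008675562299 39.59255754947662
roll 0.02 lin [-0.03 -0.01  2.98]
```

```bash
python3 -m jog '[{"linear":[0,0,0.4],"roll":0},{"linear":[0,0,0.6],"roll":0},{"linear":[0,0,0.6],"roll":0},{"linear":[0,0,0.6],"roll":0},{"linear":[0,0,0.5],"roll":0},{"linear":[0,0,0.3],"roll":0},{"linear":[0,0,0],"roll":0},{"linear":[0,0,0],"roll":0},{"linear":[0,0,0],"roll":0},{"linear":[0,0,0],"roll":0}]' ; python3 - <<'E'
from h import *
st(); c,im=grab("side","s_blue2"); w,iw=grab("scene","sc_blue2")
cv2.imwrite("pics/blue_place.png",np.hstack([cv2.resize(im[120:260,290:400],None,fx=3.6,fy=3.6),cv2.resize(iw[100:240,130:240],None,fx=3.6,fy=3.6)]))
E
```

```text
time_s: 19.8
position: [0.4795, -0.2753, 0.0737]
tool_rot: [[-0.107, 0.994, 0.002], [0.994, 0.107, -0.001], [-0.002, 0.001, -1.0]]
ft_force: [0.4, -0.3, -0.3]
grip_width: 0.0076
gripper_force: 39.6
19.8 [ 0.4795 -0.2753  0.0737] yaw_x 96.16 tilt [ 0.002 -0.001] 0.007581211507191518 39.560251235961914
```

View pics/blue_place.png

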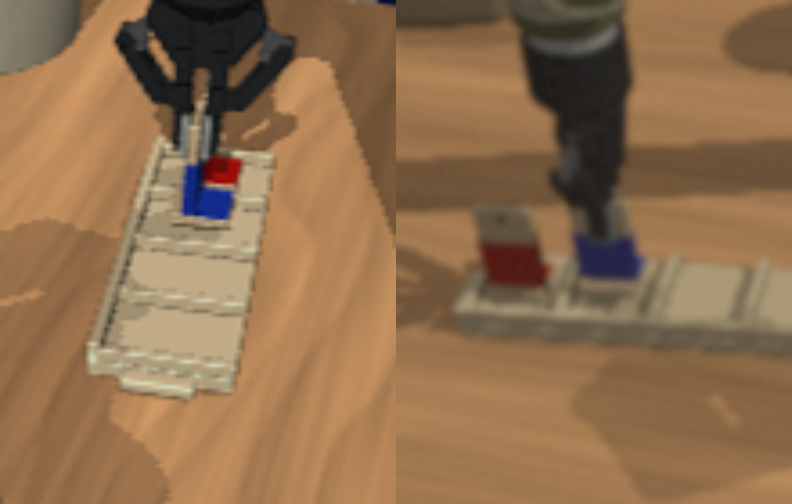

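Red stands upright in the right-most bay, and blue hovers over the next one ((208,200) in the left crop). I'll lower it and release.

```bash
python3 -m jog '[{"linear":[0,0,0.1],"roll":0},{"linear":[0,0,0.1],"roll":0},{"linear":[0,0,0.06],"roll":0},{"linear":[0,0,0.04],"roll":0},{"linear":[0,0,0],"roll":0},{"linear":[0,0,0],"roll":0},{"linear":[0,0,0],"roll":0}]'
```

```text
time_s: 20.48
position: [0.4789, -0.275, 0.0608]
tool_rot: [[-0.107, 0.994, -0.0], [0.994, 0.107, 0.0], [0.0, -0.0, -1.0]]
ft_force: [-2.4, 2.0, 5.3]
grip_width: 0.0074
gripper_force: 40.5
```

```bash
python3 -m jog '[{"linear":[0,0,0],"roll":0},{"linear":[0,0,0],"roll":0},{"linear":[0,0,0],"roll":0},{"linear":[0,0,0],"roll":0},{"linear":[0,0,0],"roll":0},{"linear":[0,0,0],"roll":0}]' 0.3 >/dev/null; python3 -m jog '[{"linear":[0,0,-0.3],"roll":0},{"linear":[0,0,-0.6],"roll":0},{"linear":[0,0,-0.8],"roll":0},{"linear":[0,0,-0.8],"roll":0},{"linear":[0,0,-0.8],"roll":0},{"linear":[0,0,-0.4],"roll":0},{"linear":[0,0,0],"roll":0.9},{"linear":[0,0,0],"roll":0.9},{"linear":[0,0,0],"roll":0},{"linear":[0,0,0],"roll":0}]' >/dev/null; python3 plan.py .4662 .2822 .20 87
```

```text
21.82 [ 0.4789 -0.2751  0.2084] yaw_x 87.27 tilt [-0.  0.] 0.0556753013460875 0.0
roll 0.05 lin [13.9  -1.05  0.21]
```

```bash
python3 -m jog '[{"linear":[0.5,-0.08,0],"roll":0},{"linear":[1,-0.08,0],"roll":0},{"linear":[1,-0.08,0],"roll":0},{"linear":[1,-0.08,0],"roll":0},{"linear":[1,-0.08,0],"roll":0},{"linear":[1,-0.08,0],"roll":0},{"linear":[1,-0.08,0],"roll":0},{"linear":[1,-0.08,0],"roll":0},{"linear":[1,-0.08,0],"roll":0},{"linear":[1,-0.08,0],"roll":0},{"linear":[1,-0.08,0],"roll":0},{"linear":[1,-0.08,0],"roll":0}]' >/dev/null; python3 -m jog '[{"linear":[0.98,-0.08,0],"roll":0},{"linear":[0.9,0,0],"roll":0},{"linear":[0.5,0,0],"roll":0},{"linear":[0,0,0],"roll":0},{"linear":[0,0,0],"roll":0},{"linear":[0,0,0],"roll":0},{"linear":[0,0,0],"roll":0}]' >/dev/null; python3 plan.py .4662 .2822 .060 87
```

```text
23.4 [0.4653 0.2804 0.2085] yaw_x 87.11 tilt [-0. -0.] 0.05549059983398244 0.0
roll 0.02 lin [0.05 0.02 3.71]
```

```bash
python3 -m jog '[{"linear":[0.05,0.02,0.5],"roll":0},{"linear":[0,0,0.6],"roll":0},{"linear":[0,0,0.6],"roll":0},{"linear":[0,0,0.5],"roll":0},{"linear":[0,0,0.5],"roll":0},{"linear":[0,0,0.4],"roll":0},{"linear":[0,0,0.3],"roll":0},{"linear":[0,0,0.3],"roll":0},{"linear":[0,0,0],"roll":0},{"linear":[0,0,0],"roll":0},{"linear":[0,0,0],"roll":0}]'; python3 -m jog '[{"linear":[0,0,0],"roll":0},{"linear":[0,0,0],"roll":0},{"linear":[0,0,0],"roll":0},{"linear":[0,0,0],"roll":0},{"linear":[0,0,0],"roll":0},{"linear":[0,0,0],"roll":0},{"linear":[0,0,0],"roll":0},{"linear":[0,0,0],"roll":0}]' -1 40
```

```text
time_s: 24.32
position: [0.4666, 0.283, 0.0614]
tool_rot: [[0.05, 0.999, 0.001], [0.999, -0.05, 0.0], [0.0, 0.001, -1.0]]
ft_force: [0.6, -0.4, 0.6]
grip_width: 0.0554
gripper_force: 0.0
time_s: 24.98
position: [0.4662, 0.2834, 0.0609]
tool_rot: [[0.05, 0.999, 0.001], [0.999, -0.05, 0.0], [0.0, 0.001, -1.0]]
ft_force: [-0.5, -1.0, 5.3]
grip_width: 0.0078
gripper_force: 40.0
```

```bash
python3 -m jog '[{"linear":[0,0,-0.1],"roll":0},{"linear":[0,0,-0.3],"roll":0},{"linear":[0,0,-0.5],"roll":0},{"linear":[0,0,-0.6],"roll":0},{"linear":[0,0,-0.6],"roll":0},{"linear":[0,0,-0.6],"roll":0},{"linear":[0,0,-0.4],"roll":-0.9},{"linear":[0,0,-0.2],"roll":-0.9},{"linear":[0,0,0],"roll":0},{"linear":[0,0,0],"roll":0},{"linear":[0,0,0],"roll":0}]' ; python3 plan.py .4712 -.2027 .190 96.1
```

```text
time_s: 25.9
position: [0.4656, 0.2832, 0.1915]
tool_rot: [[-0.105, 0.994, -0.002], [0.994, 0.105, -0.001], [-0.0, -0.002, -1.0]]
ft_force: [0.9, -0.6, -0.7]
grip_width: 0.0074
gripper_force: 39.0
25.9 [0.4656 0.2832 0.1915] yaw_x 96.02 tilt [-0.002 -0.001] 0.007425102107139481 39.04664218425751
roll -0.02 lin [-12.09  -1.15   0.04]
```

```bash
python3 -m jog '[{"linear":[-0.4,-0.1,0],"roll":0},{"linear":[-0.8,-0.1,0],"roll":0},{"linear":[-1,-0.1,0],"roll":0},{"linear":[-1,-0.1,0],"roll":0},{"linear":[-1,-0.1,0],"roll":0},{"linear":[-1,-0.1,0],"roll":0},{"linear":[-1,-0.1,0],"roll":0},{"linear":[-1,-0.1,0],"roll":0},{"linear":[-1,-0.1,0],"roll":0},{"linear":[-1,-0.1,0],"roll":0},{"linear":[-1,-0.1,0],"roll":0},{"linear":[-0.8,-0.05,0],"roll":0}]' >/dev/null;  python3 -m jog '[{"linear":[-0.7,0,0],"roll":0},{"linear":[-0.3,0,0],"roll":0},{"linear":[-0.1,0,0],"roll":0},{"linear":[0,0,0],"roll":0},{"linear":[0,0,0],"roll":0},{"linear":[0,0,0],"roll":0},{"linear":[0,0,0],"roll":0}]' >/dev/null; python3 plan.py .4712 -.2022 .0735 96.1
```

```text
27.48 [ 0.4721 -0.2015  0.1926] yaw_x 96.23 tilt [-0.  0.] 0.007287045824836855 39.03537333011627
roll 0.03 lin [-0.02 -0.03  2.98]
```

```bash
python3 -m jog '[{"linear":[0,0,0.4],"roll":0},{"linear":[0,0,0.6],"roll":0},{"linear":[0,0,0.6],"roll":0},{"linear":[0,0,0.6],"roll":0},{"linear":[0,0,0.5],"roll":0},{"linear":[0,0,0.3],"roll":0},{"linear":[0,0,0],"roll":0},{"linear":[0,0,0],"roll":0},{"linear":[0,0,0],"roll":0},{"linear":[0,0,0],"roll":0}]' ; python3 - <<'E'
from h import *
st(); c,im=grab("side","s_y2"); w,iw=grab("scene","sc_y2")
cv2.imwrite("pics/y_place.png",np.hstack([cv2.resize(im[120:260,290:400],None,fx=3.6,fy=3.6),cv2.resize(iw[100:240,140:250],None,fx=3.6,fy=3.6)]))
E
```

```text
time_s: 28.32
position: [0.4726, -0.2029, 0.0737]
tool_rot: [[-0.107, 0.994, 0.002], [0.994, 0.107, -0.001], [-0.001, 0.002, -1.0]]
ft_force: [-0.1, 0.6, -1.0]
grip_width: 0.0074
gripper_force: 39.0
28.32 [ 0.4726 -0.2029  0.0737] yaw_x 96.16 tilt [ 0.002 -0.001] 0.00735048184024465 38.97795617580414
```

View pics/y_place.png

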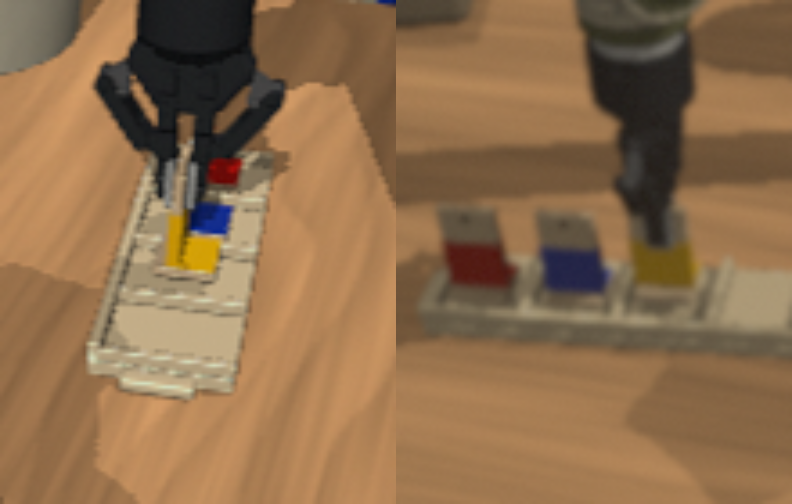

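Red and blue stand in their bays, and yellow hovers over the third bay from the right ((195,250) in the left crop). I'll lower, release and go for green.

```bash
python3 -m jog '[{"linear":[0,0,0.1],"roll":0},{"linear":[0,0,0.1],"roll":0},{"linear":[0,0,0.06],"roll":0},{"linear":[0,0,0.04],"roll":0},{"linear":[0,0,0],"roll":0},{"linear":[0,0,0],"roll":0},{"linear":[0,0,0],"roll":0}]'
python3 -m jog '[{"linear":[0,0,0],"roll":0},{"linear":[0,0,0],"roll":0},{"linear":[0,0,0],"roll":0},{"linear":[0,0,0],"roll":0},{"linear":[0,0,0],"roll":0},{"linear":[0,0,0],"roll":0}]' 0.3 >/dev/null; python3 -m jog '[{"linear":[0,0,-0.3],"roll":0},{"linear":[0,0,-0.6],"roll":0},{"linear":[0,0,-0.8],"roll":0},{"linear":[0,0,-0.8],"roll":0},{"linear":[0,0,-0.8],"roll":0},{"linear":[0,0,-0.4],"roll":0},{"linear":[0,0,0],"roll":0.6},{"linear":[0,0,0],"roll":0.6},{"linear":[0,0,0],"roll":0},{"linear":[0,0,0],"roll":0}]' >/dev/null; python3 plan.py .4715 .3479 .20 90
```

```text
time_s: 29.0
position: [0.472, -0.2027, 0.0609]
tool_rot: [[-0.107, 0.994, -0.0], [0.994, 0.107, 0.0], [0.0, -0.0, -1.0]]
ft_force: [-1.9, 2.7, 7.7]
grip_width: 0.0073
gripper_force: 40.3
30.33 [ 0.472  -0.2027  0.2084] yaw_x 90.23 tilt [-0.  0.] 0.05569764176810187 0.0
roll 0.05 lin [ 1.377e+01 -1.000e-02  2.100e-01]
```

```bash
python3 -m jog '[{"linear":[0.5,0,0],"roll":0},{"linear":[1,0,0],"roll":0},{"linear":[1,0,0],"roll":0},{"linear":[1,0,0],"roll":0},{"linear":[1,0,0],"roll":0},{"linear":[1,0,0],"roll":0},{"linear":[1,0,0],"roll":0},{"linear":[1,0,0],"roll":0},{"linear":[1,0,0],"roll":0},{"linear":[1,0,0],"roll":0},{"linear":[1,0,0],"roll":0},{"linear":[1,0,0],"roll":0}]' >/dev/null; python3 -m jog '[{"linear":[0.9,0,0],"roll":0},{"linear":[0.8,0,0],"roll":0},{"linear":[0.5,0,0],"roll":0},{"linear":[0,0,0],"roll":0},{"linear":[0,0,0],"roll":0},{"linear":[0,0,0],"roll":0},{"linear":[0,0,0],"roll":0}]' >/dev/null; python3 plan.py .4715 .3479 .060 90
```

```text
31.92 [0.4709 0.3442 0.2085] yaw_x 90.1 tilt [-0. -0.] 0.055336955030950014 0.0
roll 0.02 lin [0.09 0.01 3.71]
```

```bash
python3 -m jog '[{"linear":[0.08,0,0.5],"roll":0},{"linear":[0,0,0.6],"roll":0},{"linear":[0,0,0.6],"roll":0},{"linear":[0,0,0.5],"roll":0},{"linear":[0,0,0.5],"roll":0},{"linear":[0,0,0.4],"roll":0},{"linear":[0,0,0.3],"roll":0},{"linear":[0,0,0.3],"roll":0},{"linear":[0,0,0],"roll":0},{"linear":[0,0,0],"roll":0},{"linear":[0,0,0],"roll":0}]'; python3 -m jog '[{"linear":[0,0,0],"roll":0},{"linear":[0,0,0],"roll":0},{"linear":[0,0,0],"roll":0},{"linear":[0,0,0],"roll":0},{"linear":[0,0,0],"roll":0},{"linear":[0,0,0],"roll":0},{"linear":[0,0,0],"roll":0},{"linear":[0,0,0],"roll":0}]' -1 40
```

```text
time_s: 32.83
position: [0.4713, 0.3481, 0.0615]
tool_rot: [[-0.002, 1.0, 0.001], [1.0, 0.002, 0.0], [0.0, 0.001, -1.0]]
ft_force: [0.1, -0.2, 0.5]
grip_width: 0.0555
gripper_force: 0.0
time_s: 33.5
position: [0.4709, 0.3485, 0.0608]
tool_rot: [[-0.003, 1.0, 0.0], [1.0, 0.003, 0.0], [0.0, 0.0, -1.0]]
ft_force: [0.3, -1.0, 1.8]
grip_width: 0.0078
gripper_force: 42.3
```

```bash
python3 -m jog '[{"linear":[0,0,-0.1],"roll":0},{"linear":[0,0,-0.3],"roll":0},{"linear":[0,0,-0.5],"roll":0},{"linear":[0,0,-0.6],"roll":0},{"linear":[0,0,-0.6],"roll":0},{"linear":[0,0,-0.6],"roll":0},{"linear":[0,0,-0.4],"roll":-0.6},{"linear":[0,0,-0.2],"roll":-0.6},{"linear":[0,0,0],"roll":0},{"linear":[0,0,0],"roll":0},{"linear":[0,0,0],"roll":0}]' ; python3 plan.py .4633 -.1280 .190 96.1
```

```text
time_s: 34.42
position: [0.4703, 0.3483, 0.1915]
tool_rot: [[-0.106, 0.994, -0.002], [0.994, 0.106, -0.001], [-0.001, -0.002, -1.0]]
ft_force: [-0.6, 0.2, -1.7]
grip_width: 0.0076
gripper_force: 41.7
34.42 [0.4703 0.3483 0.1915] yaw_x 96.06 tilt [-0.002 -0.001] 0.007638005151343176 41.74673795700073
roll -0.01 lin [-11.82  -1.44   0.04]
```

```bash
python3 -m jog '[{"linear":[-0.4,-0.12,0],"roll":0},{"linear":[-0.8,-0.12,0],"roll":0},{"linear":[-1,-0.12,0],"roll":0},{"linear":[-1,-0.12,0],"roll":0},{"linear":[-1,-0.12,0],"roll":0},{"linear":[-1,-0.12,0],"roll":0},{"linear":[-1,-0.12,0],"roll":0},{"linear":[-1,-0.12,0],"roll":0},{"linear":[-1,-0.12,0],"roll":0},{"linear":[-1,-0.12,0],"roll":0},{"linear":[-1,-0.12,0],"roll":0},{"linear":[-0.8,-0.12,0],"roll":0}]' >/dev/null;  python3 -m jog '[{"linear":[-0.5,0,0],"roll":0},{"linear":[-0.3,0,0],"roll":0},{"linear":[-0.05,0,0],"roll":0},{"linear":[0,0,0],"roll":0},{"linear":[0,0,0],"roll":0},{"linear":[0,0,0],"roll":0},{"linear":[0,0,0],"roll":0}]' >/dev/null; python3 plan.py .4633 -.1280 .0735 96.1
```

```text
36.0 [ 0.4642 -0.1279  0.1926] yaw_x 96.23 tilt [-0.  0.] 0.007656443873000504 41.78110957145691
roll 0.03 lin [-0.   -0.02  2.98]
```

```bash
python3 -m jog '[{"linear":[0,0,0.4],"roll":0},{"linear":[0,0,0.6],"roll":0},{"linear":[0,0,0.6],"roll":0},{"linear":[0,0,0.6],"roll":0},{"linear":[0,0,0.5],"roll":0},{"linear":[0,0,0.3],"roll":0},{"linear":[0,0,0],"roll":0},{"linear":[0,0,0],"roll":0},{"linear":[0,0,0],"roll":0},{"linear":[0,0,0],"roll":0}]' ; python3 - <<'E'
from h import *
st(); c,im=grab("side","s_g2"); w,iw=grab("scene","sc_g2")
cv2.imwrite("pics/g_place.png",np.hstack([cv2.resize(im[120:260,290:400],None,fx=3.6,fy=3.6),cv2.resize(iw[100:240,155:265],None,fx=3.6,fy=3.6)]))
E
```

```text
time_s: 36.83
position: [0.4647, -0.1291, 0.0736]
tool_rot: [[-0.107, 0.994, 0.002], [0.994, 0.107, -0.001], [-0.001, 0.002, -1.0]]
ft_force: [-0.5, 0.1, -1.7]
grip_width: 0.0075
gripper_force: 41.7
36.83 [ 0.4647 -0.1291  0.0736] yaw_x 96.17 tilt [ 0.002 -0.001] 0.007485856313289016 41.67189538478851
```

View pics/g_place.png

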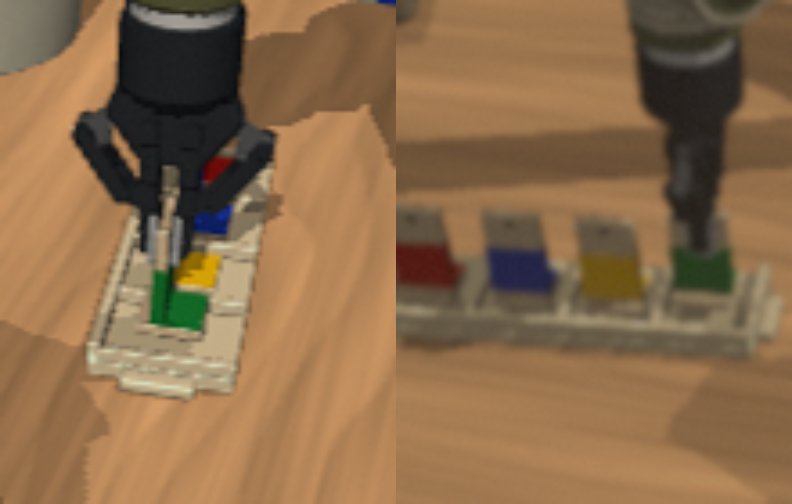

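Green hovers over the left-most bay ((180,310) in the left crop) and the other three stand. I'll lower it, release, withdraw above and back off +y to check the row.

```bash
python3 -m jog '[{"linear":[0,0,0.1],"roll":0},{"linear":[0,0,0.1],"roll":0},{"linear":[0,0,0.06],"roll":0},{"linear":[0,0,0.04],"roll":0},{"linear":[0,0,0],"roll":0},{"linear":[0,0,0],"roll":0},{"linear":[0,0,0],"roll":0}]'
python3 -m jog '[{"linear":[0,0,0],"roll":0},{"linear":[0,0,0],"roll":0},{"linear":[0,0,0],"roll":0},{"linear":[0,0,0],"roll":0},{"linear":[0,0,0],"roll":0},{"linear":[0,0,0],"roll":0}]' 0.3 >/dev/null; python3 -m jog '[{"linear":[0,0,-0.3],"roll":0},{"linear":[0,0,-0.6],"roll":0},{"linear":[0,0,-0.8],"roll":0},{"linear":[0,0,-0.8],"roll":0},{"linear":[0,0,-0.8],"roll":0},{"linear":[-0.5,0,-0.8],"roll":0},{"linear":[-0.8,0,-0.8],"roll":0},{"linear":[-0.5,0,-0.8],"roll":0},{"linear":[0,0,0],"roll":0},{"linear":[0,0,0],"roll":0},{"linear":[0,0,0],"roll":0}]' ; python3 - <<'E'
from h import *
st(); c,im=grab("wrist","w_end"); s,si=grab("side","s_end"); _,sc=grab("scene","sc_end")
cv2.imwrite("pics/end.png",np.hstack([cv2.resize(im[:,100:400],(400,560)),cv2.resize(si[100:380,150:380],(400,487)) if False else cv2.resize(sc[140:260,130:270],(400,343)) if False else np.vstack([cv2.resize(si[140:400,150:400],(400,330)),cv2.resize(sc[150:250,140:315],(400,230))])]))
E
```

```text
time_s: 37.52
position: [0.4642, -0.129, 0.0607]
tool_rot: [[-0.107, 0.994, -0.0], [0.994, 0.107, 0.0], [0.0, -0.0, -1.0]]
ft_force: [-1.1, 1.4, 5.3]
grip_width: 0.0073
gripper_force: 42.7
time_s: 38.93
position: [0.4712, -0.1976, 0.285]
tool_rot: [[-0.107, 0.994, -0.001], [0.994, 0.107, 0.001], [0.001, -0.001, -1.0]]
ft_force: [-0.4, -0.3, -0.8]
grip_width: 0.0554
gripper_force: 0.0
38.93 [ 0.4712 -0.1976  0.285 ] yaw_x 96.14 tilt [-0.001  0.001] 0.0554093691462503 0.0
```

View pics/end.png

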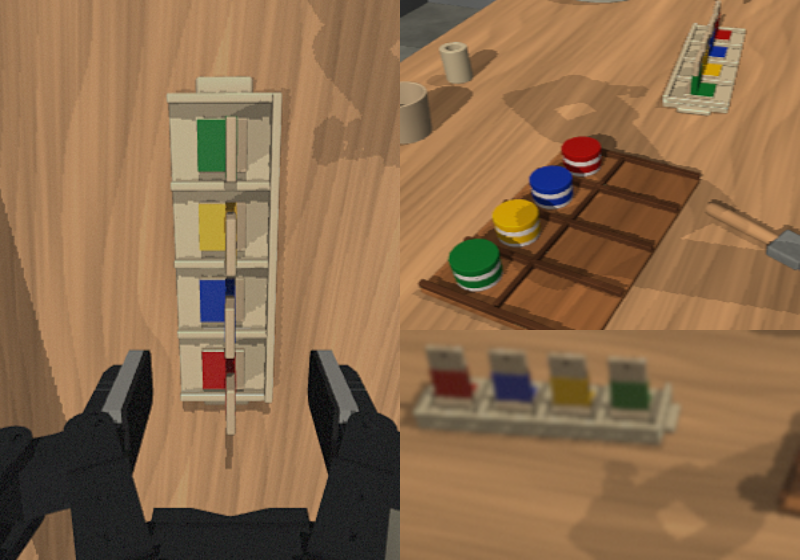

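The four tiles stand upright and square, centred in their bays: green (215,145), yellow (217,225), blue (217,300), red (217,370). The jars are unmoved and the gripper is clear.

```bash
python3 -c "
from rig import env
print(env.close_job())"
```

```text
the job is handed in; nothing more can be done
None
```

The job is handed in at about 39 s: green, yellow, blue and red stand upright in the kiln rack, left to right in the same order as their jars. The last pictures show the tiles centred and square with the jars in place; no verdict was returned.

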